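Lock the plate stand onto its keyhole studs

ROBOT

A 7-joint arm with a two-finger parallel gripper is mounted at the origin on the work surface. World frame = base frame: x ahead of the robot, y to its left, z up, the work surface at z = 0. Lengths are in m, angles in rad, forces in N, time in s.
With the tool pointing down it reaches from about 0.425 to 0.925 m from the base axis. Payload 6.8 kg.
Tool frame: the origin (TCP) lies midway between the tips of the shut fingers; the grasp point (between the pads) lies 19 mm behind it; x points along the fingers, y is the direction in which the jaws open and shut, and the axes are right-handed (so a half turn about x gives the same grasp; the last joint's range is limited). The gripper opens to 85 mm and grips with 20 to 120 N. Pads are 22 mm wide; open, the fingers measure 114 mm over their backs; the gripper's body (76 mm by 85 mm) begins 54 mm behind the grasp point. The pads swing forward as they close: fully open they stand 13 mm farther back than shut.
Start: joints at [-1.233, 0.477, 0.022, 1.555, -0.011, 1.109, -0.083], TCP at [0.291, 0.609, 0.231] pointing down, gripper open.
Joint ranges: [-2.96, 2.96], [-0.34, 2.1], [-1.41, 1.46], [0.24, 2.44], [-1.37, 4.51], [0.17, 1.92], [-2.96, 2.96]. Speed limits (rad/s): [2.39, 2.39, 3.14, 3.14, 3.14, 3.14, 3.14].

INTERFACE

Orientations are given as a rotation vector (axis times angle).
In Python, from bench import r gives the robot as it stands.
- The arm moves only by the tool carry_out, never from a script. Its argument "targets" is one flat list of numbers, 7 for each row, row after row: the finger opening in m, from 0 to 0.0854, then the shift along the tool's x, y, z in m, then the turn, a rotation vector about the tool's x, y, z in units of 5 degrees (1.0 is 5 degrees). A call has 1 to 12 rows; each row is the pose to reach, as a shift and turn from the pose measured when the call began, along the tool's axes at that moment; what a row does not reach only later rows make up. A row lasts 1/8 s, in which the tool goes at most 62.5 mm and 10.7 degrees, less where a joint would pass 70% of its speed; a pose out of reach is approached as far as the arm can. A call with a gripper value outside its range is refused whole. The fingers move at their own pace and stop on an object; "squeeze" is the grip in N (left out, the last holds). Time passes only in rows, so rows that repeat a pose let the fingers close. It gives the time, the measured TCP pose, the force and the opening at its end, in the units of the state.
- r.get_obs(): the state, without advancing time (a new reading comes with each control period).
- r.grab_frame(name): name is "side" or "top"; returns the picture (420x560x3 uint8, blue, green, red); there is no depth.
- r.camera_info(name): a dict with "fx", "fy", "cx", "cy" (pixels), "xyz" and "orientation" of the camera in the world. Camera axes: x right, y up, looking along -z (the intrinsics and any distortion apply to the point x, -y, -z); pixel columns grow to the right and rows downward; lengths in m; the calibration is good to about 2 mm. A picture is of the moment at which its call begins. camera_info takes no time and is no camera call.
- r.hand_in(): hands the job in, once; it reports no verdict.
The state is a dict: "clock": time; "joints": joint angles; "qvel": joint speeds; "tau": joint torques, N m; "tcp_pos": TCP position; "orientation": TCP orientation; "contact_force": force on the tool from outside, world axes, zero at the start; "moment": the same for the moment, N m; "grip_width": finger opening in m.
Only numpy, scipy, OpenCV 4.12 (cv2) and the standard library are available. Lean on these libraries where they do the work, as an engineer would, in place of code of your own. Each camera call takes 0.05 s, during which the arm holds its last target. There are 200 camera calls.

TASK

Pick up the steel plate stand by its black grip and fasten it to the cork base board: lower it so both stud heads come up through the wide ends of its keyholes and it lies flat on the board, then slide it along, towards the end of the board with the red spring catch, until it is fully home and the catch snaps into its side notch. Feel your way gently, without forcing or dropping it, leave the other things on the counter alone, and let go when it is locked.

Things in the scene. Friction and masses are not known exactly. Their poses are not given: they have to be found in the camera images.
- stand: Loose stainless plate stand, 0.3-0.45 kg: foot plate 5 mm thick, own x from -78 to 112 mm, y from -30 to 30; origin on its underside below the grip, z up. A wire hoop 48 mm high crosses it at x -70 and 106. Mounted, its axes point as the board's do: it is lowered on at board x about -26 mm, slid towards +x, and fully home its origin is at board x, y = 0 plus the studs' offset.
- grip (a point): Point in the stand's upright black grip at stand x = y = 0, z = 45 mm. The grip is 36 mm long (stand x), 14 mm thick (stand y) and reaches from the plate up to z = 69 mm.
- entry_a (a point): Centre, on the underside of the plate, of the front keyhole's entry opening, 18 mm across, front corners clipped, at stand (81, 0) mm. Its slot, 10 mm wide, starts at square shoulders, runs towards stand -x and ends at x = 51.5; a 7 mm stud shank at its end is centred at x = 55, 26 mm from the entry.
- entry_b (a point): The same for the rear keyhole: entry at stand (-29, 0) mm, slot end at x = -58.5, stud at home at x = -55.
- notch (a point): Mouth of the notch for the catch in the stand's +y edge, at stand (96, 30) mm: x from 90.5 to 102, 6 mm deep. The plate's corner at x 112, y 30 is bevelled at about 40 degrees to push the catch aside.
- board: Fixed cork base board, 250 (own x) by 120 (y) by 12 mm; origin in the middle of its underside, its top at z = 12; x points to the robot's left, within 0.35 rad. It carries two studs and a red catch, set together off their nominal places (not turned) by up to 5 mm either way along x and by 4 to 6.5 mm to one side along y, differently each time; they stay put in use.
- stud_a (a point): NOMINAL place (the stud is off it in x and y, see board) of the front stud, on the board's top at board (55, 0, 12) mm. Steel, shank 7 mm across, domed head 14 mm across, its underside 7 mm and its top 11.5 mm above the board: the flat stand has 2 mm play in height, and 1.5 mm each side in the slots.
- stud_b (a point): The same for the rear stud, at board (-55, 0, 12) mm.
- catch_spot (a point): NOMINAL place (off by the same offset as the studs) of the nose of the red side catch: board (96, 25.5, 17) mm. It spans x from 92 to 100; -x face bevelled, +x face square. The stand meets it some 7 mm into the 26 mm slide and it snaps into the notch 2 mm before the slot ends stop the slide. Pushing past takes 4 to 15 N with friction.
- catch (a joint): The red catch's travel in m: 0 sprung out (as at the start, and again when snapped into the notch), grows to about 0.0045 as the stand's edge pushes it aside (range 0 to 0.009).
- rack: Round stainless wire steaming rack, 140 mm across, 40 mm high, loose; origin under its centre. Leave alone.
- steamer: Stack of three bamboo steamer tiers under a woven lid, 176 mm across, 190 mm high, loose; origin under its centre. Leave alone.
- plate: White ceramic dim sum plate, 180 mm across, 22 mm high, loose; origin under its centre. Leave alone.
- dish: Blue ceramic sauce bowl, 80 mm across, 28 mm high, loose; origin under its centre. Leave alone.
- cup: White tea cup, 70 mm across, 60 mm high, loose; origin under its centre. Leave alone.
- sauce: Amber sauce bottle, 56 mm across, 170 mm high, loose; origin under its centre. Leave alone.
Not all that is in view belongs to the job. Leave any green or purple look-alike of the stand alone.

How it is judged:
On the way, in this order (a step that is already met when the one before it is completed fails the run):
1. the stand lies flat on the board, not yet slid, with both stud heads up through its entry openings (z of stand in the frame of board between 0.01 and 0.0145 m and x of stand in the frame of board between -0.037 and -0.012 m and y of stand in the frame of board between -0.014 and 0.014 m and angle between the x axis of stand and the x axis of board, either way round below 0.08 rad and angle between stand's own z axis and vertical below 0.06 rad), for 0.1 s.
2. it has been slid along under the heads, the catch pushed aside by its edge (value of joint catch above 0.002 m and z of stand in the frame of board below 0.0155 m and x of stand in the frame of board above -0.024 m).
At the end, for the whole second after the job is handed in: The stand lies flat on the board (within 2.5 mm), fully home under both heads (origin within 8.5 mm of the board's along x, 9.5 mm along y, which covers the studs' offset and play), in line to 0.06 rad, the catch snapped into its notch (joint below 1.2 mm), at rest (z of stand in the frame of board between 0.01 and 0.0145 m and x of stand in the frame of board between -0.0085 and 0.0085 m and y of stand in the frame of board between -0.0095 and 0.0095 m and angle between the x axis of stand and the x axis of board, either way round below 0.06 rad and angle between stand's own z axis and vertical below 0.04 rad and value of joint catch below 0.0012 m and linear speed of stand below 0.01 m/s); the robot touches nothing.
It fails at once if the stand is forced: more than 35 N between the stand and the board, its studs or its catch (contact force between stand and board above 35 N).
It fails at once if another thing on the counter is pushed more than 30 mm (distance of any of rack, steamer, plate, dish, cup, sauce from where it was at the start of the episode above 0.03 m).
It also fails if it takes over 72 s, if anything falls off the work surface, if the arm or the gripper's body presses on something with over 40 N, if the wrist force passes 120 N, or if a joint passes its speed limit or range.

## Working session

There is one attempt and no reset: what is moved stays moved. The work goes in short steps, Python scripts to look and compute and a tool call to move; the robot and the scene stay as the last step left them, time stands still between calls to the robot, and variables do not carry over. Pictures are saved under pics/ and viewed, about 8 in all and at most 12, crops included, and the job is handed in when it is done.

Besides the shell and the picture viewer there is one more tool, called after "Call:" in YAML: its name, and indented under it one key for each argument. carry_out: Moves the arm, as the interface text tells. Its arguments: {"type":"object","properties":{"targets":{"type":"array","items":{"type":"number"}},"squeeze":{"type":"number"}},"required":["targets"]}

```bash
mkdir -p pics; ls
python3 - <<'E'
from bench import r
import cv2
for n in("side","top"):
    cv2.imwrite(f"pics/{n}0.png",r.grab_frame(n)); print(n,r.camera_info(n))
print(r.get_obs())
E
```

```text
pics
side {'fx': 471.78947347858366, 'fy': 471.78947347858366, 'cx': 276.0408064781907, 'cy': 218.3849850856176, 'xyz': array([ 0.03159056, -0.580774  ,  0.86846409]), 'orientation': array([ 0.72834047, -0.24541686, -0.64840849])}
top {'fx': 440.95042186193666, 'fy': 440.95042186193666, 'cx': 276.84307066430137, 'cy': 215.74567183278435, 'xyz': array([0.3179127 , 0.04429495, 1.05337337]), 'orientation': array([ 0.14450182, -0.15095866, -1.57446965])}
{'clock': 0.1, 'joints': array([-1.23310579,  0.47773205,  0.02236508,  1.55634129, -0.01151895,
        1.10933656, -0.08308802]), 'qvel': array([ 1.46312485e-03, -1.03082438e-03,  6.19985248e-04, -3.89687173e-04,
       -8.53978170e-04, -2.19711032e-03,  8.17163549e-05]), 'tau': array([ 4.88080317e-03, -5.97755599e+01,  1.61406700e+00, -2.81957334e+01,
        1.28751725e-02,  4.94270440e-03,  1.19196164e-05]), 'tcp_pos': array([0.29082521, 0.60853486, 0.23041836]), 'orientation': array([ 0.34828718,  1.5426371 , -0.35092681]), 'contact_force': array([-0.52135435, -0.29889929,  0.04428471]), 'moment': array([-0.01274364,  0.02237729, -0.00074061]), 'grip_width': 0.08539731558945599}
```

View pics/top0.png

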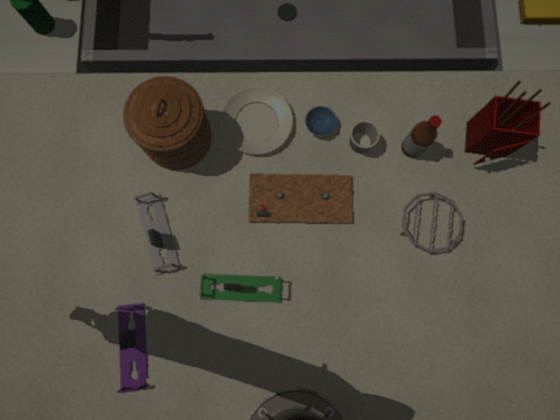

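View pics/side0.png

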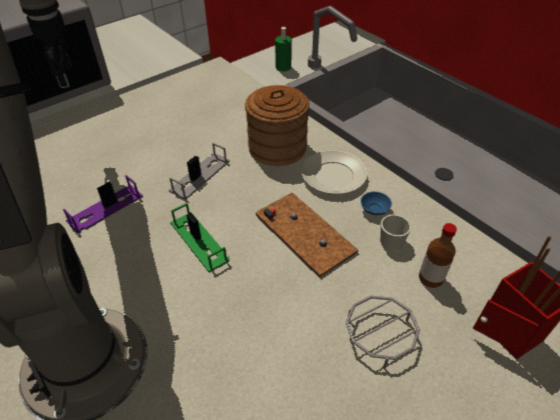

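Candidates: grey steel stand (157,235 top / 198,170 side), green one (242,288 / 200,238), purple one (132,347 / 103,203). The grey one matches the description. The board is at (301,198) with its catch at (264,213). Next is a close crop of both.

```bash
cat > h.py <<'E'
from bench import r
import numpy as np, cv2
from scipy.spatial.transform import Rotation as R
def cast(n,uv,z):
    c=r.camera_info(n); uv=np.atleast_2d(uv).astype(float)
    d=np.c_[(uv[:,0]-c['cx'])/c['fx'],-(uv[:,1]-c['cy'])/c['fy'],-np.ones(len(uv))]
    d=R.from_rotvec(c['orientation']).apply(d); p=c['xyz']
    return p+d*((z-p[2])/d[:,2])[:,None]
def proj(n,P):
    c=r.camera_info(n); q=R.from_rotvec(c['orientation']).inv().apply(np.atleast_2d(P)-c['xyz'])
    return np.c_[c['cx']+c['fx']*q[:,0]/-q[:,2],c['cy']-c['fy']*q[:,1]/-q[:,2]]
def crop(im,x,y,w,h,s):
    return cv2.convertScaleAbs(cv2.resize(im[y:y+h,x:x+w],None,fx=s,fy=s,interpolation=cv2.INTER_CUBIC),alpha=1.7)
def tcp():
    o=r.get_obs(); return o['tcp_pos'],R.from_rotvec(o['orientation']),o
E
python3 - <<'E'
from h import *
t=cv2.imread("pics/top0.png")
a=crop(t,125,185,66,96,6); b=crop(t,240,165,120,66,6)[:396]
im=np.zeros((576,800,3),np.uint8); im[:576,:396]=a
s=crop(t,240,165,120,66,3.3); im[:s.shape[0],400:400+s.shape[1]]=s[:,:400]
q=crop(cv2.imread("pics/side0.png"),160,135,80,70,5); im[220:570,400:800]=q
cv2.imwrite("pics/c1.png",im)
E
```

```text
(no output)
```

View pics/c1.png

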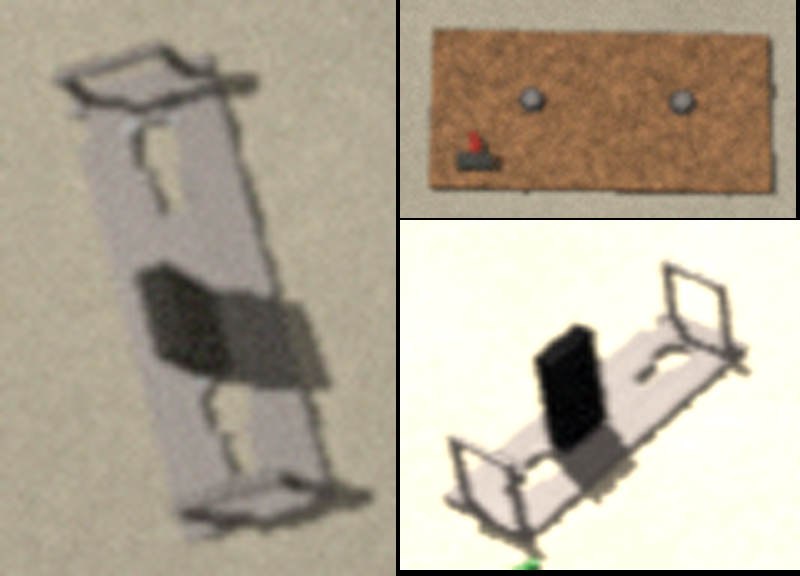

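```bash
cat > m.py <<'E'
from h import *
def rect(n,im,z,c,half,res):  # metric picture of plane z: col=-Y, row=-X
    N=int(2*half/res); X=c[0]+half; Y=c[1]+half
    P=np.array([[X,Y,z],[X,Y-2*half,z],[X-2*half,Y-2*half,z],[X-2*half,Y,z]])
    H=cv2.getPerspectiveTransform(proj(n,P).astype(np.float32),np.float32([[0,0],[N,0],[N,N],[0,N]]))
    return cv2.warpPerspective(im,H,(N,N),flags=cv2.INTER_CUBIC),lambda uv:np.c_[X-np.array(uv)[:,1]*res,Y-np.array(uv)[:,0]*res]
E
python3 - <<'E'
from m import *
t=cv2.imread("pics/top0.png"); s=cv2.imread("pics/side0.png")
print('stand c',cast("top",[[157,235]],0.005))
for n,im in(("top",t),("side",s)):
    # board: orange/brown mask on z=12mm
    hsv=cv2.cvtColor(im,cv2.COLOR_BGR2HSV)
    bp=proj(n,[[*cast("top",[[301,198]],.012)[0][:2],.012]])[0]
    m=((hsv[...,1]>110)&(hsv[...,0]<20)&(hsv[...,2]>50)).astype(np.uint8)
    m=cv2.morphologyEx(m,cv2.MORPH_CLOSE,np.ones((3,3)))
    k,lab,st,ce=cv2.connectedComponentsWithStats(m); L=lab[int(bp[1]),int(bp[0])]
    cnt=max(cv2.findContours((lab==L).astype(np.uint8),cv2.RETR_EXTERNAL,cv2.CHAIN_APPROX_NONE)[0],key=cv2.contourArea)
    hull=cv2.convexHull(cnt)[:,0]
    W=cast(n,hull,.012)[:,:2]; rc=cv2.minAreaRect((W*1000).astype(np.float32)); print(n,'board',rc)
    # studs: grey inside board
    g=(hsv[...,1]<90); f=np.zeros_like(m); cv2.fillPoly(f,[hull],1); f=cv2.erode(f,np.ones((5,5)))
    k,lab,st,ce=cv2.connectedComponentsWithStats((g&(f>0)).astype(np.uint8))
    for i in range(1,k):
        if st[i,4]>5: print('  blob',st[i],ce[i],cast(n,ce[i],.021)[0][:2])
    # grip
    gp=proj(n,[[*cast("top",[[157,235]],.005)[0][:2],.04]])[0].astype(int)
    v=im.max(2); 
    sub=v[gp[1]-30:gp[1]+30,gp[0]-30:gp[0]+30]
    k,lab,st,ce=cv2.connectedComponentsWithStats((sub<35).astype(np.uint8))
    for i in range(1,k):
        if st[i,4]>20: print('  grip',st[i,:4]+[gp[0]-30,gp[1]-30,0,0],st[i,4],ce[i]+gp-30)
a,fa=rect("top",t,.005,(.44,.33),.13,.0005)
b,fb=rect("side",s,.005,(.44,.33),.13,.0005)
out=np.hstack([cv2.resize(x[:,60:460],(400,520)) for x in(a,b)])
for q in range(0,520,40): cv2.putText(out,str(q),(0,q+4),0,.35,(0,0,255),1); cv2.putText(out,str(q+60),(q%400,515),0,.35,(0,0,255),1) if q<400 else 0
cv2.imwrite("pics/rect.png",cv2.convertScaleAbs(out,alpha=1.5))
E
```

```text
stand c [[0.47268234 0.32687606 0.005     ]]
top board ((558.5267944335938, -18.42926025390625), (246.815185546875, 118.38294982910156), 88.62162017822266)
  blob [276 191   8   8  44] [279.43181818 194.88636364] [0.56522358 0.03245771]
  blob [322 192   7   8  44] [324.95454545 195.63636364] [ 0.56246495 -0.07700257]
  blob [257 210  12   7  56] [262.14285714 213.28571429] [0.52048337 0.07415779]
  grip [152 230  12  18] 128 [156.9921875 239.109375 ]
side board ((555.76513671875, -23.75251007080078), (252.92108154296875, 122.30691528320312), 88.75184631347656)
  blob [264 209   9  10  54] [268.12962963 213.55555556] [0.51863139 0.07092463]
  blob [291 213   6   6  32] [293.34375 215.625  ] [0.56252965 0.02567861]
  blob [319 239   7   7  39] [322.38461538 242.17948718] [ 0.55962069 -0.08335102]
  grip [188 157  13  25] 228 [193.87719298 168.77192982]
```

View pics/rect.png

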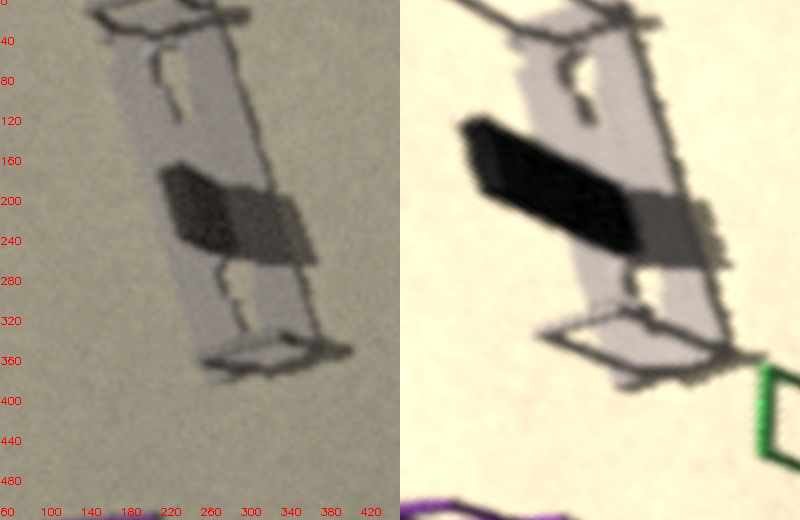

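Run:
```python
from m import *
for n in("top","side"):
    im=cv2.imread(f"pics/{n}0.png")
    a,f=rect(n,im,.005,(.47,.33),.13,.0005)
    a=cv2.GaussianBlur(a,(0,0),2).astype(float)
    rat=a[...,0]/(a[...,2]+1)   # blue/red: greyer on the plate
    v=a.max(2)
    print(n,[round(rat[y,x],2) for x,y in((150,100),(400,100),(240,220),(330,160))])
    th=(np.median(rat)+np.median(rat[150:230,220:260]))/2
    m=((rat>th)).astype(np.uint8)
    m=cv2.morphologyEx(m,cv2.MORPH_OPEN,np.ones((9,9)))
    k,lab,st,ce=cv2.connectedComponentsWithStats(m); L=lab[170:230,220:270]; L=np.bincount(L[L>0].ravel()).argmax()
    c=max(cv2.findContours((lab==L).astype(np.uint8),0,1)[0],key=cv2.contourArea)[:,0]
    rc=cv2.minAreaRect(c); W=f(cv2.boxPoints(rc)); print(st[L],rc,'\n',W.round(4),W.mean(0))
    d=a.copy(); cv2.drawContours(d,[c.reshape(-1,1,2)],0,(0,0,255),1); cv2.drawContours(d,[cv2.boxPoints(rc).astype(int)],0,(0,255,0),1)
    cv2.imwrite(f"pics/m_{n}.png",d)
a=np.hstack([cv2.imread(f"pics/m_{n}.png")[:,130:] for n in("top","side")]); cv2.imwrite("pics/m.png",cv2.convertScaleAbs(a,alpha=1.4)[:,:800])
```

```text
top [np.float64(0.83), np.float64(0.82), np.float64(0.88), np.float64(0.83)]
[  159    59   218   385 33147] ((267.7997741699219, 247.53773498535156), (384.45196533203125, 125.79936981201172), 72.99205017089844) 
 [[0.5589 0.3843]
 [0.5773 0.3241]
 [0.3935 0.2679]
 [0.3751 0.3281]] [0.47623116 0.3261001 ]
side [np.float64(0.81), np.float64(0.8), np.float64(0.88), np.float64(0.8)]
[  171    57   215   389 38305] ((272.6551513671875, 251.93650817871094), (387.0120544433594, 133.01515197753906), 72.93988037109375) 
 [[0.5568 0.3838]
 [0.5763 0.3203]
 [0.3913 0.2635]
 [0.3718 0.3271]] [0.47403175 0.3236724 ][ WARN:0@0.101] global loadsave.cpp:1063 imwrite_ Unsupported depth image for selected encoder is fallbacked to CV_8U.
```

View pics/m.png

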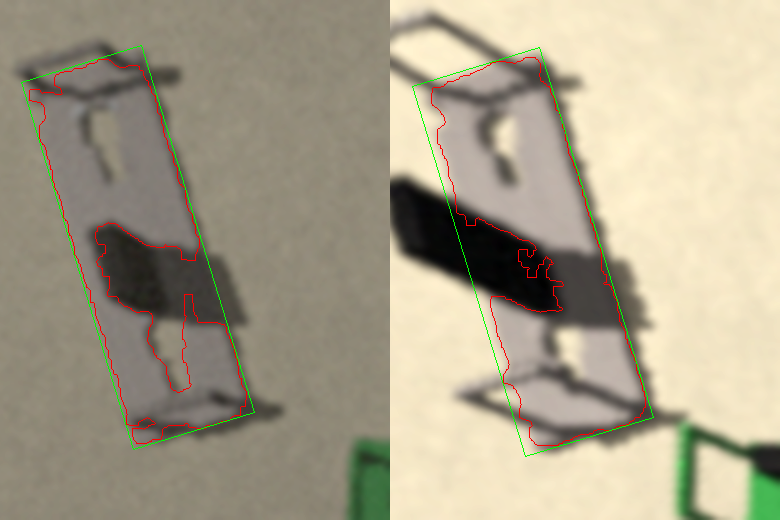

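```bash
cat >> h.py <<'E'
def go(pos,yaw):
    """shift (tool axes) and turn (units of 5deg) to TCP pos, tool straight down, tool y at yaw"""
    p,q,o=tcp(); y=np.array([np.cos(yaw),np.sin(yaw),0]); x=np.array([0,0,-1.])
    g=R.from_matrix(np.c_[x,y,np.cross(x,y)])
    return (q.inv().apply(np.array(pos)-p)*1e3).round(1),((q.inv()*g).as_rotvec()/np.radians(5)).round(2)
E
python3 - <<'E'
from h import *
p,q,o=tcp(); print(q.as_matrix().round(3)); y=q.as_matrix()[:,1]; print('yaw y',np.degrees(np.arctan2(y[1],y[0])))
for d in(107,-73): print(d,go([.459,.320,.14],np.radians(d)))
E
```

```text
[[-0.001  0.431  0.902]
 [-0.002  0.902 -0.431]
 [-1.    -0.002  0.   ]]
yaw y 64.45829270496651
107 (array([  90.8, -187.7,  276.1]), array([-8.51, -0.01,  0.02]))
-73 (array([  90.8, -187.7,  276.1]), array([2.749e+01, 2.000e-02, 1.000e-02]))
```

Call:
carry_out:
  targets: [0.085, 0.02, -0.05, 0.07, 7, 0, 0, 0.085, 0.04, -0.1, 0.14, 14, 0, 0, 0.085, 0.06, -0.15, 0.21, 21, 0, 0, 0.085, 0.09, -0.188, 0.276, 27.5, 0, 0, 0.085, 0.09, -0.188, 0.276, 27.5, 0, 0, 0.085, 0.09, -0.188, 0.276, 27.5, 0, 0, 0.085, 0.09, -0.188, 0.276, 27.5, 0, 0, 0.085, 0.09, -0.188, 0.276, 27.5, 0, 0, 0.085, 0.09, -0.188, 0.276, 27.5, 0, 0, 0.085, 0.09, -0.188, 0.276, 27.5, 0, 0, 0.085, 0.09, -0.188, 0.276, 27.5, 0, 0, 0.085, 0.09, -0.188, 0.276, 27.5, 0, 0]

```text
clock: 1.6
tcp_pos: [0.4584, 0.3197, 0.1405]
orientation: [1.976, 0.44, -1.979]
contact_force: [0.9, -0.4, 0.0]
grip_width: 0.0854
```

Run:
```python
from m import *
print(go([.459,.320,.14],np.radians(-73)))
ims=[]
for n in("top","side"):
    im=r.grab_frame(n); cv2.imwrite(f"pics/{n}1.png",im); u,v=proj(n,[[.459,.32,.07]])[0].astype(int)
    p=proj(n,[tcp()[0]])[0]; print(n,p,(u,v))
    ims.append(crop(im,u-45,v-60,90,120,4.4))
cv2.imwrite("pics/c2.png",np.hstack(ims))
```

```text
(array([ 0.5, -0. , -0.7]), array([ 1.64,  0.02, -0.02]))
top [143.00739505 232.46771089] (np.int64(152), np.int64(236))
side [187.73339973 137.08750113] (np.int64(191), np.int64(158))
```

View pics/c2.png

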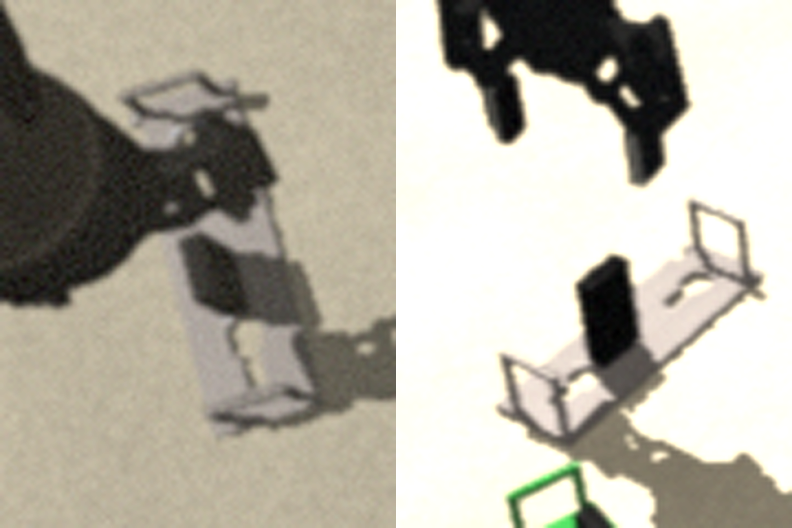

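Call:
carry_out:
  targets: [0.085, 0, 0, -0.001, 1.64, 0, 0, 0.085, 0.02, 0, -0.001, 1.64, 0, 0, 0.085, 0.05, 0, -0.001, 1.64, 0, 0, 0.085, 0.08, 0, -0.001, 1.64, 0, 0, 0.085, 0.1, 0, -0.001, 1.64, 0, 0, 0.085, 0.112, 0, -0.001, 1.64, 0, 0, 0.085, 0.112, 0, -0.001, 1.64, 0, 0, 0.085, 0.112, 0, -0.001, 1.64, 0, 0]
  squeeze: 20

```text
clock: 2.7
tcp_pos: [0.4598, 0.3203, 0.0291]
orientation: [2.058, 0.312, -2.058]
contact_force: [0.5, -0.1, 0.4]
grip_width: 0.0851
```

Call:
carry_out:
  targets: [0.05, 0, 0, 0, 0, 0, 0, 0.03, 0, 0, 0, 0, 0, 0, 0.02, 0, 0, 0, 0, 0, 0, 0.01, 0, 0, 0, 0, 0, 0, 0.005, 0, 0, 0, 0, 0, 0, 0.005, 0, 0, 0, 0, 0, 0, 0.005, 0, 0, 0, 0, 0, 0, 0.005, 0, 0, 0, 0, 0, 0]
  squeeze: 50

```text
clock: 3.7
tcp_pos: [0.4599, 0.3202, 0.0293]
orientation: [2.058, 0.311, -2.058]
contact_force: [-1.6, -2.0, 4.4]
grip_width: 0.0139
```

Call:
carry_out:
  targets: [0.005, -0.01, 0, 0, 0, 0, 0, 0.005, -0.03, 0, 0, 0, 0, 0, 0.005, -0.06, 0, 0, 0, 0, 0, 0.005, -0.09, 0, 0, 0, 0, 0, 0.005, -0.1, 0, 0, 0, 0, 0, 0.005, -0.1, 0, 0, 0, 0, 0]
  squeeze: 80

```text
clock: 4.45
tcp_pos: [0.4598, 0.3207, 0.1299]
orientation: [2.059, 0.313, -2.058]
contact_force: [-0.4, -0.2, -3.0]
grip_width: 0.0133
```

Run:
```python
from h import *
print(cast("top",[[185,150]],0),tcp()[2]['contact_force'],tcp()[2]['moment'])
print(go([.44,.2,.129],np.radians(-73)));print(go([.562,-.0515,.129],np.radians(-1.4)))
```

```text
[[0.68750795 0.26720711 0.        ]] [-0.4260229  -0.17104595 -3.02853816] [-0.05008867  0.02238375 -0.04054978]
(array([  0.9, 109.3,  54.9]), array([ 0.06, -0.01, -0.01]))
(array([  1.1, 385.7,  13.3]), array([-1.426e+01, -0.000e+00, -1.000e-02]))
```

Call:
carry_out:
  targets: [0.005, 0, 0.03, 0.015, 0, 0, 0, 0.005, 0, 0.07, 0.035, -1, 0, 0, 0.005, 0, 0.11, 0.05, -2.5, 0, 0, 0.005, 0, 0.15, 0.05, -4, 0, 0, 0.005, 0, 0.2, 0.045, -6, 0, 0, 0.005, 0, 0.25, 0.035, -8, 0, 0, 0.005, 0, 0.3, 0.03, -10, 0, 0, 0.005, 0, 0.34, 0.02, -12, 0, 0, 0.005, 0, 0.37, 0.015, -13.5, 0, 0, 0.005, 0, 0.386, 0.013, -14.26, 0, 0, 0.005, 0, 0.386, 0.013, -14.26, 0, 0, 0.005, 0, 0.386, 0.013, -14.26, 0, 0]

```text
clock: 5.95
tcp_pos: [0.5614, -0.0506, 0.1292]
orientation: [1.227, 1.198, -1.228]
contact_force: [0.3, 0.1, -3.0]
grip_width: 0.0132
```

Run:
```python
from m import *
print(go([.562,-.0515,.129],np.radians(-1.4)),tcp()[2]['moment'])
ims=[]
for n in("top","side"):
    im=r.grab_frame(n); cv2.imwrite(f"pics/{n}2.png",im); u,v=proj(n,[[.56,-.03,.07]])[0].astype(int)
    print(n,u,v); ims.append(crop(im,u-100,v-75,200,150,4)[:,:] )
cv2.imwrite("pics/c3.png",np.vstack([cv2.resize(i,(800,600))[80:380] if k==0 else cv2.resize(i,(800,600))[150:450] for k,i in enumerate(ims)]))
cv2.imwrite("pics/c3.png",ims[1])
```

```text
(array([0.2, 0.6, 0.9]), array([-0.  , -0.  ,  0.01])) [ 0.00277242 -0.01502057 -0.01117532]
top 306 191
side 308 215
```

View pics/c3.png

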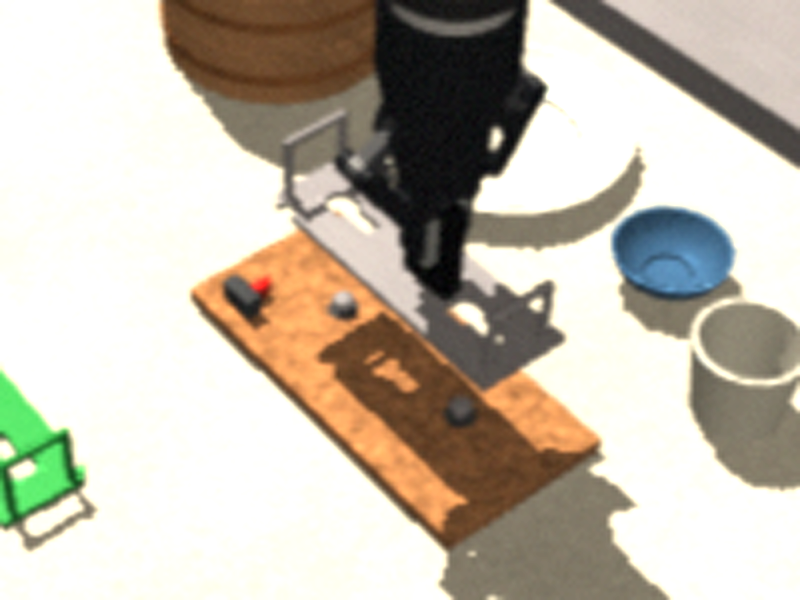

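Call:
carry_out:
  targets: [0.005, 0.02, 0.0006, 0.0009, 0, 0, 0, 0.005, 0.04, 0.0006, 0.0009, 0, 0, 0, 0.005, 0.06, 0.0006, 0.0009, 0, 0, 0, 0.005, 0.067, 0.0006, 0.0009, 0, 0, 0, 0.005, 0.067, 0.0006, 0.0009, 0, 0, 0]

```text
clock: 6.68
tcp_pos: [0.562, -0.0506, 0.0625]
orientation: [1.225, 1.199, -1.227]
contact_force: [-0.0, 0.1, -2.8]
grip_width: 0.0134
```

```bash
cat > v.py <<'E'
from m import *
import sys
def bview(n,im,z,org,yaw=np.radians(88.6),s=4,X=(-125,75),Y=(-45,45)):
    """metric picture in board axes about org (mm): col=(x-X0)*s, row=(y-Y0)*s ; board y down"""
    ex=np.array([np.cos(yaw),np.sin(yaw)]);ey=np.array([-ex[1],ex[0]])
    c=[(X[0],Y[0]),(X[1],Y[0]),(X[1],Y[1]),(X[0],Y[1])]
    P=[[*(org+ex*a/1e3+ey*b/1e3),z] for a,b in c]
    w,h=(X[1]-X[0])*s,(Y[1]-Y[0])*s
    H=cv2.getPerspectiveTransform(proj(n,P).astype(np.float32),np.float32([[0,0],[w,0],[w,h],[0,h]]))
    return cv2.warpPerspective(im,H,(w,h),flags=cv2.INTER_CUBIC)
ORG={'side':np.array([.5611,-.0288]),'top':np.array([.5638,-.0223])}
E
python3 - <<'E'
from v import *
p,q,o=tcp(); print(p,o['contact_force'])
out=[]
for n in("side","top"):
    im=r.grab_frame(n); cv2.imwrite(f"pics/{n}3.png",im)
    a=bview(n,im,p[2]-.0293+.005,ORG[n],X=(-115,85),Y=(-37,38)); a=cv2.convertScaleAbs(a,alpha=1.8 if n=='side' else 2.5)
    for x in range(-110,90,10): cv2.line(a,((x+115)*4,0),((x+115)*4,4 if x%50 else 10),(255,0,255),1)
    for y in range(-30,40,10): cv2.line(a,(0,(y+37)*4),(5 if y else 14,(y+37)*4),(255,0,255),1)
    out.append(a)
cv2.imwrite("pics/c4.png",np.vstack(out))
E
```

```text
[ 0.56203588 -0.0506462   0.06247276] [-0.03679974  0.09517484 -2.78442169]
```

View pics/c4.png

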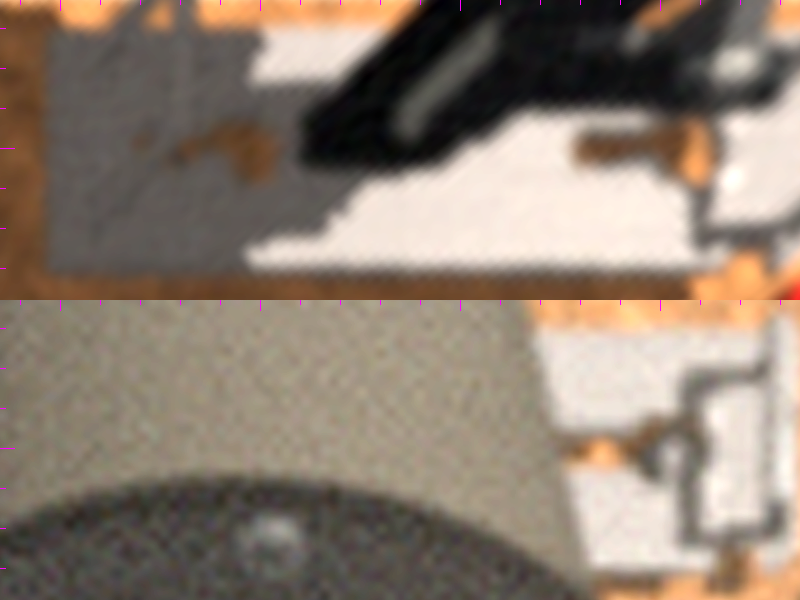

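Run:
```python
from v import *
def tick(a,X,Y,s):
    for x in range(X[0],X[1]):
        if x%5==0: cv2.line(a,((x-X[0])*s,0),((x-X[0])*s,12 if x%10==0 else 5),(255,0,255),1)
        if x%20==0: cv2.putText(a,str(x),((x-X[0])*s+2,22),0,.4,(255,0,255),1)
    for y in range(Y[0],Y[1]):
        if y%10==0: cv2.line(a,(0,(y-Y[0])*s),(14 if y==0 else 6,(y-Y[0])*s),(255,0,255),1)
    return a
L=[]
for n,z in(("side",0),("top",0)):
    X=(30,110);Y=(-35,35)
    a=bview(n,cv2.imread(f"pics/{n}3.png"),.038,ORG[n],s=4,X=X,Y=Y)
    b=bview(n,cv2.imread(f"pics/{n}0.png"),.021,ORG[n],s=4,X=X,Y=Y)
    L.append(np.hstack([tick(cv2.convertScaleAbs(a,alpha=1.6 if n=='side' else 2.2),X,Y,4),tick(cv2.convertScaleAbs(b,alpha=1.6),X,Y,4)]))
cv2.imwrite("pics/c5.png",np.vstack(L))
```

```text
(no output)
```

View pics/c5.png

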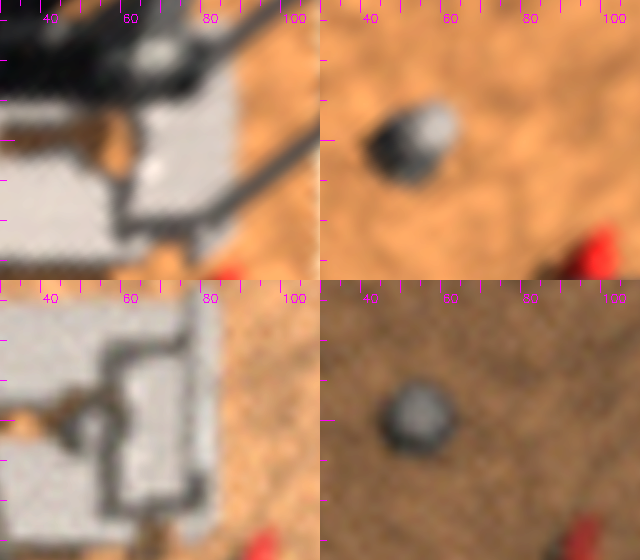

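Call:
carry_out:
  targets: [0.005, 0.0, 0.0007, -0.0013, 0, 0, 0, 0.005, 0.003, 0.0007, -0.0013, 0, 0, 0, 0.005, 0.006, 0.0007, -0.0013, 0, 0, 0, 0.005, 0.008, 0.0007, -0.0013, 0, 0, 0, 0.005, 0.009, 0.0007, -0.0013, 0, 0, 0, 0.005, 0.01, 0.0007, -0.0013, 0, 0, 0, 0.005, 0.0105, 0.0007, -0.0013, 0, 0, 0, 0.005, 0.0105, 0.0007, -0.0013, 0, 0, 0]

```text
clock: 7.78
tcp_pos: [0.5636, -0.0497, 0.0528]
orientation: [1.227, 1.198, -1.225]
contact_force: [0.1, -0.1, -3.8]
grip_width: 0.013
```

Call:
carry_out:
  targets: [0.005, 0.0005, 0, 0, 0, 0, 0, 0.005, 0.001, 0, 0, 0, 0, 0, 0.005, 0.0015, 0, 0, 0, 0, 0, 0.005, 0.002, 0, 0, 0, 0, 0, 0.005, 0.002, 0, 0, 0, 0, 0]

```text
clock: 8.4
tcp_pos: [0.5635, -0.0497, 0.0508]
orientation: [1.227, 1.198, -1.226]
contact_force: [-0.1, 0.4, -3.6]
grip_width: 0.0128
```

Run:
```python
from v import *
for i in range(3):
    p,q,o=tcp(); print(p,o['contact_force'],o['moment'],go(p,np.radians(-1.4))[1])
```

```text
[ 0.56353868 -0.04970989  0.05076952] [-0.1371771  0.4213557 -3.5854782] [-0.05037444  0.04003147 -0.04087633] [ 0.02 -0.   -0.01]
[ 0.56353868 -0.04970989  0.05076952] [-0.1371771  0.4213557 -3.5854782] [-0.05037444  0.04003147 -0.04087633] [ 0.02 -0.   -0.01]
[ 0.56353868 -0.04970989  0.05076952] [-0.1371771  0.4213557 -3.5854782] [-0.05037444  0.04003147 -0.04087633] [ 0.02 -0.   -0.01]
```

Call:
carry_out:
  targets: [0.005, 0.0007, 0, 0, 0, 0, 0, 0.005, 0.0014, 0, 0, 0, 0, 0, 0.005, 0.002, 0, 0, 0, 0, 0, 0.005, 0.0025, 0, 0, 0, 0, 0, 0.005, 0.003, 0, 0, 0, 0, 0, 0.005, 0.003, 0, 0, 0, 0, 0]

```text
clock: 9.15
tcp_pos: [0.5635, -0.0497, 0.0477]
orientation: [1.227, 1.198, -1.226]
contact_force: [-0.1, -0.1, -3.7]
grip_width: 0.0129
```

Call:
carry_out:
  targets: [0.005, 0.0007, 0, 0, 0, 0, 0, 0.005, 0.0014, 0, 0, 0, 0, 0, 0.005, 0.002, 0, 0, 0, 0, 0, 0.005, 0.0027, 0, 0, 0, 0, 0, 0.005, 0.0034, 0, 0, 0, 0, 0, 0.005, 0.004, 0, 0, 0, 0, 0, 0.005, 0.004, 0, 0, 0, 0, 0]

```text
clock: 10.02
tcp_pos: [0.5635, -0.0497, 0.0437]
orientation: [1.226, 1.198, -1.226]
contact_force: [0.8, 0.4, -3.3]
grip_width: 0.0135
```

Call:
carry_out:
  targets: [0.005, 0.0004, 0, 0, 0, 0, 0, 0.005, 0.0008, 0, 0, 0, 0, 0, 0.005, 0.0012, 0, 0, 0, 0, 0, 0.005, 0.0016, 0, 0, 0, 0, 0, 0.005, 0.0016, 0, 0, 0, 0, 0]

```text
clock: 10.65
tcp_pos: [0.5635, -0.0497, 0.042]
orientation: [1.226, 1.198, -1.226]
contact_force: [-0.3, 0.4, -1.8]
grip_width: 0.0134
```

Call:
carry_out:
  targets: [0.005, 0.0003, 0, 0, 0, 0, 0, 0.005, 0.0005, 0, 0, 0, 0, 0, 0.005, 0.0007, 0, 0, 0, 0, 0, 0.005, 0.0007, 0, 0, 0, 0, 0]

```text
clock: 11.15
tcp_pos: [0.5634, -0.0497, 0.0413]
orientation: [1.226, 1.198, -1.226]
contact_force: [-0.1, -0.0, -3.0]
grip_width: 0.0127
```

Run:
```python
from v import *
p,q,o=tcp(); print(p,o['contact_force'],o['moment'],go(p,np.radians(-1.4))[1])
out=[]
for n in("side","top"):
    im=r.grab_frame(n); cv2.imwrite(f"pics/{n}4.png",im)
    a=bview(n,im,.017,ORG['top'],X=(-115,85),Y=(-37,38)); a=cv2.convertScaleAbs(a,alpha=1.8 if n=='side' else 2.5)
    out.append(a)
cv2.imwrite("pics/c6.png",np.vstack(out))
```

```text
[ 0.56344999 -0.04970246  0.0413482 ] [-0.11486704 -0.00956441 -3.01368382] [-0.02918789 -0.00540866 -0.02573549] [ 0.02 -0.   -0.01]
```

View pics/c6.png

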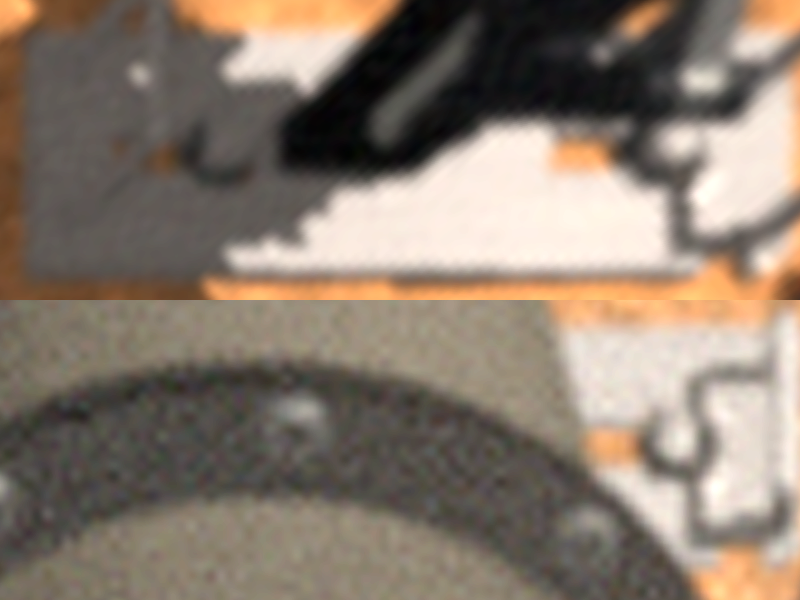

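Call:
carry_out:
  targets: [0.005, 0.0002, 0, 0, 0, 0, 0, 0.005, 0.0004, 0, 0, 0, 0, 0, 0.005, 0.0006, 0, 0, 0, 0, 0, 0.005, 0.0006, 0, 0, 0, 0, 0]

```text
clock: 11.75
tcp_pos: [0.5635, -0.0497, 0.0413]
orientation: [1.227, 1.198, -1.225]
contact_force: [-3.3, 0.4, 5.6]
grip_width: 0.0134
```

Call:
carry_out:
  targets: [0.005, -0.0005, 0, 0, 0, 0, 0, 0.005, -0.0005, 0, -0.001, 0, 0, 0, 0.005, -0.0005, 0, -0.002, 0, 0, 0, 0.005, -0.0005, 0, -0.003, 0, 0, 0, 0.005, -0.0005, 0, -0.003, 0, 0, 0]
  squeeze: 100

```text
clock: 12.38
tcp_pos: [0.5636, -0.0465, 0.0417]
orientation: [1.227, 1.198, -1.225]
contact_force: [0.1, 0.0, -3.0]
grip_width: 0.0129
```

Call:
carry_out:
  targets: [0.005, 0, 0, -0.0007, 0, 0, 0, 0.005, 0, 0, -0.0014, 0, 0, 0, 0.005, 0, 0, -0.002, 0, 0, 0, 0.005, 0, 0, -0.0025, 0, 0, 0, 0.005, 0, 0, -0.003, 0, 0, 0, 0.005, 0, 0, -0.003, 0, 0, 0]

```text
clock: 13.12
tcp_pos: [0.5636, -0.0435, 0.0417]
orientation: [1.226, 1.198, -1.225]
contact_force: [-0.0, -0.0, -3.1]
grip_width: 0.0131
```

Call:
carry_out:
  targets: [0.005, 0, 0, -0.0006, 0, 0, 0, 0.005, 0, 0, -0.0012, 0, 0, 0, 0.005, 0, 0, -0.0018, 0, 0, 0, 0.005, 0, 0, -0.0024, 0, 0, 0, 0.005, 0, 0, -0.003, 0, 0, 0, 0.005, 0, 0, -0.003, 0, 0, 0]

```text
clock: 13.88
tcp_pos: [0.5637, -0.0405, 0.0417]
orientation: [1.226, 1.198, -1.225]
contact_force: [0.3, 0.5, -4.3]
grip_width: 0.0125
```

Call:
carry_out:
  targets: [0.005, 0, 0, -0.0006, 0, 0, 0, 0.005, 0, 0, -0.0012, 0, 0, 0, 0.005, 0, 0, -0.0018, 0, 0, 0, 0.005, 0, 0, -0.0024, 0, 0, 0, 0.005, 0, 0, -0.003, 0, 0, 0, 0.005, 0, 0, -0.003, 0, 0, 0]

```text
clock: 14.62
tcp_pos: [0.5639, -0.0395, 0.0419]
orientation: [1.226, 1.196, -1.227]
contact_force: [-0.1, -6.8, -3.1]
grip_width: 0.0128
```

Call:
carry_out:
  targets: [0.005, 0, 0, -0.0025, 0, 0, 0, 0.005, 0, 0, -0.003, 0, 0, 0, 0.005, 0, 0, -0.0035, 0, 0, 0, 0.005, 0, 0, -0.0035, 0, 0, 0]

```text
clock: 15.12
tcp_pos: [0.5643, -0.0361, 0.042]
orientation: [1.226, 1.195, -1.226]
contact_force: [1.7, -3.9, -2.7]
grip_width: 0.0128
```

Run:
```python
from v import *
p,q,o=tcp(); print(p,o['contact_force'],o['moment'],go(p,np.radians(-1.4))[1])
out=[]
for n in("side","top"):
    im=r.grab_frame(n); cv2.imwrite(f"pics/{n}5.png",im)
    a=bview(n,im,.017,ORG['top'],X=(30,130),Y=(-37,38),s=5); a=cv2.convertScaleAbs(a,alpha=1.8 if n=='side' else 2.5)
    out.append(a[:300] if 0 else cv2.resize(a,(400,300)))
cv2.imwrite("pics/c7.png",np.hstack(out))
```

```text
[ 0.56434852 -0.03614655  0.04200791] [ 1.74006336 -3.92675456 -2.74482578] [-1.13167165 -0.46940433 -0.1025611 ] [ 0.    0.02 -0.02]
```

View pics/c7.png

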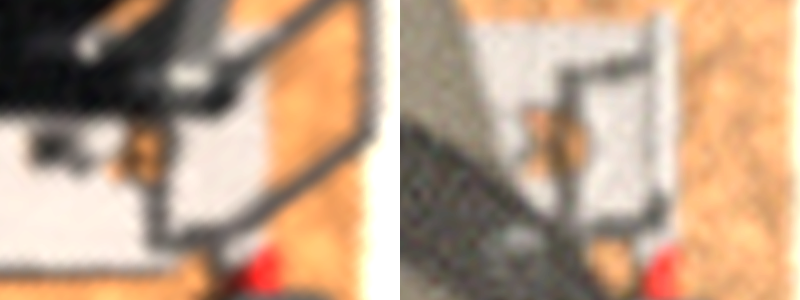

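Call:
carry_out:
  targets: [0.005, 0, 0, -0.001, 0, 0, 0, 0.005, 0, 0, -0.002, 0, 0, 0, 0.005, 0, 0, -0.003, 0, 0, 0, 0.005, 0, 0, -0.004, 0, 0, 0, 0.005, 0, 0, -0.005, 0, 0, 0, 0.005, 0, 0, -0.005, 0, 0, 0]

```text
clock: 15.98
tcp_pos: [0.5648, -0.0311, 0.0422]
orientation: [1.228, 1.194, -1.226]
contact_force: [2.4, -1.1, -2.5]
grip_width: 0.0128
```

Call:
carry_out:
  targets: [0.005, 0.0003, 0, -0.001, 0, 0, 0, 0.005, 0.0003, 0, -0.002, 0, 0, 0, 0.005, 0.0003, 0, -0.003, 0, 0, 0, 0.005, 0.0003, 0, -0.004, 0, 0, 0, 0.005, 0.0003, 0, -0.005, 0, 0, 0, 0.005, 0.0003, 0, -0.005, 0, 0, 0]

```text
clock: 16.73
tcp_pos: [0.5641, -0.0256, 0.0415]
orientation: [1.227, 1.196, -1.227]
contact_force: [0.0, -0.7, -4.2]
grip_width: 0.013
```

Call:
carry_out:
  targets: [0.005, 0, 0, -0.0007, 0, 0, 0, 0.005, 0, 0, -0.0014, 0, 0, 0, 0.005, 0, 0, -0.002, 0, 0, 0, 0.005, 0, 0, -0.0026, 0, 0, 0, 0.005, 0, 0, -0.003, 0, 0, 0, 0.005, 0, 0, -0.003, 0, 0, 0]

```text
clock: 17.48
tcp_pos: [0.5639, -0.0242, 0.0416]
orientation: [1.226, 1.195, -1.229]
contact_force: [-1.0, -5.4, -2.2]
grip_width: 0.0131
```

Call:
carry_out:
  targets: [0.005, 0, 0, -0.002, 0, 0, 0, 0.005, 0, 0, -0.003, 0, 0, 0, 0.005, 0, 0, -0.003, 0, 0, 0]

```text
clock: 17.85
tcp_pos: [0.5639, -0.0241, 0.0418]
orientation: [1.226, 1.191, -1.231]
contact_force: [-0.1, -8.8, -1.5]
grip_width: 0.0131
```

Run:
```python
from v import *
p,q,o=tcp(); print(p,o['contact_force'],o['moment'])
out=[]
for n in("side","top"):
    im=r.grab_frame(n); cv2.imwrite(f"pics/{n}6.png",im)
    a=bview(n,im,.017,ORG['top'],X=(30,130),Y=(-37,38),s=5); a=cv2.convertScaleAbs(a,alpha=1.8 if n=='side' else 2.5)
    out.append(cv2.resize(a,(400,300)))
cv2.imwrite("pics/c8.png",np.hstack(out))
```

```text
[ 0.56392474 -0.02408229  0.04177482] [-0.07206034 -8.80168384 -1.51669664] [-1.58365108  0.22160918  0.23352458]
```

View pics/c8.png

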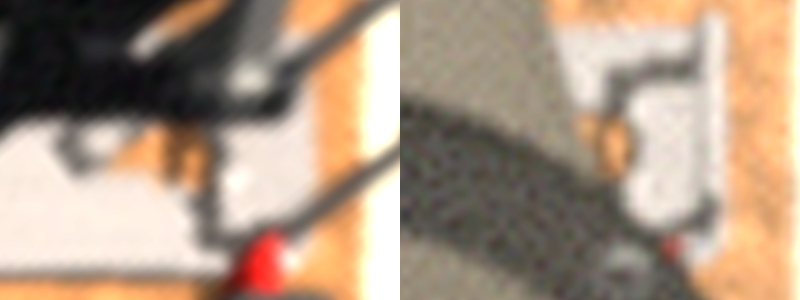

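Call:
carry_out:
  targets: [0.005, 0, 0, 0.001, 0, 0, 0, 0.005, 0, 0, 0.002, 0, 0, 0, 0.005, 0, 0, 0.003, 0, 0, 0, 0.005, 0, 0, 0.0035, 0, 0, 0, 0.005, 0, 0, 0.0035, 0, 0, 0]

```text
clock: 18.58
tcp_pos: [0.5638, -0.0266, 0.0417]
orientation: [1.226, 1.192, -1.23]
contact_force: [0.5, 1.4, -3.0]
grip_width: 0.0128
```

Call:
carry_out:
  targets: [0.005, 0, 0, 0.001, 0, 0, 0, 0.005, 0, 0, 0.002, 0, 0, 0, 0.005, 0, 0, 0.0025, 0, 0, 0, 0.005, 0, 0, 0.0025, 0, 0, 0]

```text
clock: 19.08
tcp_pos: [0.5638, -0.027, 0.0417]
orientation: [1.227, 1.195, -1.228]
contact_force: [0.4, 7.4, -3.2]
grip_width: 0.013
```

The pull test met 7 N of resistance after about 2.5 mm, so the catch is holding. Next I push it home, set it down and let go.

Call:
carry_out:
  targets: [0.005, 0, 0, -0.001, 0, 0, 0, 0.005, 0.0002, 0, -0.002, 0, 0, 0, 0.005, 0.0004, 0, -0.003, 0, 0, 0, 0.005, 0.0004, 0, -0.003, 0, 0, 0, 0.005, 0.0004, 0, -0.0025, 0, 0, 0, 0.005, 0.0004, 0, -0.0025, 0, 0, 0]
  squeeze: 40

```text
clock: 19.82
tcp_pos: [0.5641, -0.0248, 0.0414]
orientation: [1.227, 1.194, -1.228]
contact_force: [0.3, -2.2, 0.2]
grip_width: 0.0128
```

Call:
carry_out:
  targets: [0.02, 0, 0, 0, 0, 0, 0, 0.03, 0, 0, 0, 0, 0, 0, 0.05, 0, 0, 0, 0, 0, 0, 0.085, 0, 0, 0, 0, 0, 0, 0.085, 0, 0, 0, 0, 0, 0, 0.085, 0, 0, 0, 0, 0, 0, 0.085, 0, 0, 0, 0, 0, 0, 0.085, 0, 0, 0, 0, 0, 0]

```text
clock: 20.82
tcp_pos: [0.5641, -0.0248, 0.0414]
orientation: [1.227, 1.194, -1.228]
contact_force: [0.0, -0.5, -0.2]
grip_width: 0.0851
```

Call:
carry_out:
  targets: [0.085, -0.01, 0, 0, 0, 0, 0, 0.085, -0.04, 0, 0, 0, 0, 0, 0.085, -0.09, 0, 0, 0, 0, 0, 0.085, -0.14, 0, 0, 0, 0, 0, 0.085, -0.18, 0, 0, 0, 0, 0, 0.085, -0.18, -0.06, 0, 0, 0, 0, 0.085, -0.18, -0.12, 0, 0, 0, 0, 0.085, -0.18, -0.12, 0, 0, 0, 0, 0.085, -0.18, -0.12, 0, 0, 0, 0]

```text
clock: 21.95
tcp_pos: [0.4448, -0.0212, 0.2222]
orientation: [1.229, 1.193, -1.226]
contact_force: [0.3, 1.0, 1.3]
grip_width: 0.0854
```

Run:
```python
from v import *
p,q,o=tcp(); print(p,o['contact_force'])
out=[]
for n in("side","top"):
    im=r.grab_frame(n); cv2.imwrite(f"pics/{n}7.png",im)
    a=bview(n,im,.017,ORG['top'],X=(-115,130),Y=(-45,45),s=3); a=cv2.convertScaleAbs(a,alpha=1.7)
    out.append(a)
cv2.imwrite("pics/c9.png",np.vstack(out))
```

```text
[ 0.44479763 -0.02120246  0.22224222] [0.325024   0.97265114 1.26120624]
```

Run:
```python
from v import *
for k in(0,5,6,7):
    for n in("side","top"):
        a=bview(n,cv2.imread(f"pics/{n}{k}.png"),.017,ORG['top'],X=(80,115),Y=(5,45),s=4)
        h=cv2.cvtColor(a,cv2.COLOR_BGR2HSV); m=((h[...,0]<6)|(h[...,0]>174))&(h[...,1]>150)&(h[...,2]>60)
        ys,xs=np.nonzero(m); print(k,n,m.sum(),(xs.mean()/4+80,ys.mean()/4+5,ys.min()/4+5) if len(xs) else None)
a=bview("side",cv2.imread("pics/side7.png"),.017,ORG['top'],X=(-115,130),Y=(-45,45),s=3)
rat=a[...,0]/(a[...,2]+1.); m=cv2.morphologyEx((rat>.75).astype(np.uint8),cv2.MORPH_OPEN,np.ones((7,7)))
for y in(15,20,-20): 
    xs=np.nonzero(m[(y+45)*3])[0]; print(y,xs.min()/3-115,xs.max()/3-115)
r.hand_in()
```

```text
0 side 1808 (np.float64(95.10329092920354), np.float64(30.394634955752213), np.float64(23.0))
0 top 1443 (np.float64(95.2461884961885), np.float64(31.46742896742897), np.float64(23.75))
5 side 1375 (np.float64(95.40436363636364), np.float64(31.439090909090908), np.float64(24.75))
5 top 1114 (np.float64(95.17212746858169), np.float64(32.75561041292639), np.float64(26.75))
6 side 2051 (np.float64(94.96440760604582), np.float64(29.80070697220868), np.float64(21.75))
6 top 0 None
7 side 2060 (np.float64(95.06553398058253), np.float64(29.760558252427185), np.float64(21.75))
7 top 1500 (np.float64(95.248), np.float64(31.192833333333333), np.float64(24.25))
15 -83.0 129.66666666666666
20 -82.66666666666666 129.66666666666666
-20 -82.66666666666666 129.66666666666666
the job is handed in; nothing more can be done
```

The steel stand is fastened to the cork board, with the red catch snapped into its notch. I handed the job in at about 22 s of the 72 s allowed. No verdict was reported.

- **Mounting:** I gripped the grey stand by its black grip and turned it to match the board. I lowered it until both stud heads came up through the entry openings and it touched the board. The stand then slid about 25.5 mm, past the catch, to a firm stop. The highest wrist force I saw was about 9 N; readings come only at the end of each move, so short peaks between them would not show.
- **Lock test:** Pulling back, it moved about 2.5 to 3 mm and then held against 7 N. I pushed it back home, set it down and opened the gripper. The arm is now well clear.
- **Last checks:** In both cameras the catch nose is back at its starting position to within about 1 mm. It was pushed out 2 to 3 mm during the slide. The rear edge of the plate is 5 mm further back than I expected, at -83 mm instead of -78. I think most of this is the plate's visible side face and the offset between the cameras, but I didn't settle it.
- **Not checked:** My last crop was refused because I had used all 12 pictures, so the final state was checked only by numbers, not by eye. I also did not measure the positions of the other things on the counter.
- **Camera disagreement:** The two cameras disagreed by about 6 mm on where the studs are, because the side view took in their shadows. I used the top view, and the fit confirmed it.

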